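# Rack the file and hold up the bench caddy

## Task

Put the orange-handled file from its dark steel rest into the empty slot of the wooden tool caddy, blade down and fully home, and let go of it. Then take the caddy by its red handle bar, lift it straight up about 10 cm above the green mat, so that I can pull the mat out, and finish while still holding it there, steady and level with the file in it. Leave the jar, the hammer and the brass block alone.

Things in the scene. Friction and masses are not known exactly. Their poses are not given: they have to be found in the camera images.
- file_grip (a point): centre of the orange handle of a flat file (0.09 kg) that at first stands upright, blade down, in the rest's slot. Handle 28 mm (x) by 18 mm (y) by 60 mm tall (z, up). Below it a steel blade 30 mm wide (x), 5 mm thick (y), 80 mm long. The blade's lower end is 110 mm below this point, the handle's top 30 mm above. Either way round fits the slot.
- file_tip (a point): centre of the square lower end of the file's blade; same axes as file_grip; at first 10 mm above the bench, on the floor of the rest's slot.
- file: the whole file; its origin is the same point as file_tip, z up towards the handle, y across its thin side.
- rest: dark steel block fixed on the bench, foot 90 x 70 x 10 mm with a block 70 (x) x 44 (y) x 40 mm on it (top 50 mm above the bench), with a slot 38 mm (x) by 9 mm (y), open at the top, 40 mm deep. Origin: centre of its underside; z up.
- caddy: loose wooden tool caddy, about 0.55 kg, on the mat: base 120 (x) x 200 (y) x 12 mm; on it blocks 120 x 44 x 45 mm at y = +70 and -70 mm (tops 57 mm up). The +y block has the empty slot; the -y block holds three fixed round-handled tools (tops 140 mm up). End posts carry the red bar over the middle; balanced under the bar's centre. Origin: centre of its underside; z up.
- caddy_bar (a point): centre of the caddy's red handle bar, 145 mm above the caddy's underside. The bar runs along the caddy's x, 120 mm long (96 mm free between the posts), 16 mm thick (y) and 20 mm high (z). Same axes as the caddy.
- caddy_slot (a point): centre of the mouth of the empty slot, in the top of the caddy's +y block, 70 mm to the +y side of the bar and 57 mm above the caddy's underside. The slot is 38 mm long (caddy x), 9 mm wide (caddy y) and 45 mm deep, mouth chamfered, with a black 6 mm rim painted round it. Same axes as the caddy.
- mat: green flat bench mat, 170 (x) x 240 (y) x 4 mm, fixed, under the caddy. Origin: centre of its underside on the bench.
- jar: bystander: closed jar, 52 mm in diameter, 65 mm tall, standing beyond the work. Origin: centre of its underside.
- hammer: bystander: small hammer, 200 mm long, lying on the bench beyond the work. Origin: on its underside near its middle.
- dapping_block: bystander: brass block, 50 mm cube with round hollows on top, on the bench beyond the work. Origin: centre of its underside.
Not all that is in view belongs to the job. There is more than one size of the caddy; the job needs the smallest.

How it is judged:
By the outcome, as a careful person would: the job done as asked, in the order asked, and still so for the second after the job is handed in, while the arm keeps its last pose, push and grip.
It also fails if it takes over 64 s, if anything falls off the work surface, if the arm or the gripper's body presses on something with over 40 N, if the wrist force passes 120 N, or if a joint passes its speed limit or range.

## Robot

A 6-joint arm with a two-finger parallel gripper is mounted at the origin on the work surface. World frame = base frame: x ahead of the robot, y to its left, z up, the work surface at z = 0. Lengths are in mm, angles in rad, forces in N, time in s.
With the tool pointing down it reaches from about 350 to 925 mm from the base axis. Payload 6.4 kg.
Tool frame: the origin (TCP) lies between the finger pads; the fingertips stand 8 mm ahead of it and the grasp point (between the pads) lies 11 mm behind it; z points along the fingers, y is the line along which they close (so a half turn about z gives the same grasp; the last joint's range is limited). The gripper opens to 94 mm and grips with 3 to 60 N. Pads are 16 mm wide; open, the fingers measure 119 mm over their backs; the gripper's body (75 mm by 177 mm) begins 78 mm behind the grasp point.
Start: joints at [1.018, 0.245, 1.558, -0, 1.339, -0.174], TCP at [240.372, 603.933, 184.955] pointing down, gripper open.
Joint ranges: [-3.13, 3.13], [-1.02, 2.26], [0.13, 2.54], [-0.95, 4.09], [0.21, 2.88], [-2.74, 2.74]. Speed limits (rad/s): [2.57, 2.57, 3.14, 3.14, 3.14, 3.14].

## Interface

Orientations are given as a rotation vector (axis times angle).
In Python, from station import state, snapshot, camera_params, sign_off gives the robot as it stands. The module is installed in compiled form; this text tells all that it offers.
- The arm moves only by the tool jog_arm, never from a script. Its argument "plan" is a list of rows, each an object of numbers: "jaw": the opening, from 0 (shut) to 1 (fully open); "dx", "dy", "dz": the shift along the world's x, y, z normalised to -1 to 1, where 1 is 0.5 m; "twist": the turn about the world's z normalised to -1 to 1, where 1 is 30 degrees. In form: [{"jaw": .., "dx": .., "dy": .., "dz": .., "twist": ..}, ...]. A call has exactly 5 rows; each row is the pose to reach, as a shift and turn from the pose commanded when the call began; what a row does not reach only later rows make up. A row lasts 1/10 s, in which the tool goes at most 50 mm and 8.59 degrees, less where a joint would pass 70% of its speed; a pose out of reach is approached as far as the arm can. A call with a number of a shift or a turn outside -1 to 1 is refused whole. A call with a gripper value outside its range is refused whole. The fingers move at their own pace and stop on an object; "newtons" is the grip in N (left out, the last holds). Time passes only in rows, so rows that repeat a pose let the fingers close, or fill a call up. It gives the time, the measured TCP pose, the force, the opening and the grip force at its end, in the units of the state.
- state(): the state, without advancing time (a new reading comes with each control period).
- snapshot(name): name is "side" or "top" or "wrist"; returns the picture (420x560x3 uint8, red, green, blue); there is no depth.
- camera_params(name): a dict with "fx", "fy", "cx", "cy" (pixels), "view" (4x4, takes a point from world to camera coordinates). Camera axes: x right, y down, z forward; pixel columns grow to the right and rows downward; lengths in mm; the calibration is good to about 2 mm. A picture is of the moment at which its call begins: read the wrist's pose just before it. camera_params takes no time and is no camera call; for the wrist camera it gives the pose at the moment of the call.
- sign_off(): hands the job in; it is judged then, once.
The state is a dict: "clock": time; "joint_pos": joint angles; "dq": joint speeds; "joint_efforts": joint torques, N m; "ee_pos": TCP position; "tool_rot": TCP orientation; "force": force on the tool from outside, world axes, zero at the start; "wrist_torque": the same for the moment, N m; "grip_width": finger opening in mm; "gripper_force": force on a finger pad.
Only numpy, scipy, OpenCV 4.12 (cv2) and the standard library are available. Lean on these libraries where they do the work, as an engineer would, in place of code of your own. Each camera call takes 0.05 s, during which the arm holds its last target. There are 200 camera calls.

## Working session

There is one attempt and no reset: what is moved stays moved. The work goes in short steps, Python scripts to look and compute and a tool call to move; the robot and the scene stay as the last step left them, time stands still between calls to the robot, and variables do not carry over. Pictures are saved under pics/ and viewed, at most 10 in all, crops included, and the job is handed in when it is done.

Besides the shell and the picture viewer there is one more tool, called after "Emit:" as name([rows], argument=value, ...), one row to a line, values as JSON. jog_arm: Moves the arm, as the interface text tells. Its arguments: {"type":"object","properties":{"plan":{"type":"array","items":{"type":"object","properties":{"jaw":{"type":"number"},"dx":{"type":"number"},"dy":{"type":"number"},"dz":{"type":"number"},"twist":{"type":"number"}}}},"newtons":{"type":"number"}},"required":["plan"]}

```bash
mkdir -p pics; python3 - <<'E'
from station import *
import cv2
s=state();print(s)
for n in("top","side"):
    cv2.imwrite(f"pics/{n}0.png",snapshot(n)[:,:,::-1]); print(n,camera_params(n))
E
```

```text
{'clock': 0.0, 'joint_pos': array([ 1.01789348e+00,  2.45816808e-01,  1.55901298e+00, -5.41293059e-05,
        1.33871622e+00, -1.74128205e-01]), 'dq': array([-6.76490274e-04, -1.24458739e-03,  2.40462464e-04,  8.63442491e-04,
       -4.78606272e-05, -3.98619242e-04]), 'joint_efforts': array([-1.89099869e-04, -4.15837383e+01, -3.14597476e+01,  6.84542907e-02,
        3.31835740e-02, -1.65526912e-04]), 'ee_pos': array([240.03678239, 603.3522783 , 183.84422713]), 'tool_rot': array([-5.91286443e-01, -3.08478883e+00,  2.89663272e-03]), 'force': array([-1.00685915, -0.47100373, -0.44131999]), 'wrist_torque': array([-0.02078409,  0.00442024, -0.01607384]), 'gripper_force': 0.0, 'grip_width': 94.0634309958163}
top {'fx': 429.9987495090569, 'fy': 429.9987495090569, 'cx': 286.9778410906352, 'cy': 216.96335164781706, 'view': array([[-1.14598716e-02, -9.99673933e-01, -2.28188103e-02,
        -4.22934443e+00],
       [-9.98547118e-01,  1.26426267e-02, -5.23814598e-02,
         4.93108813e+02],
       [ 5.26528697e-02,  2.21853725e-02, -9.98366408e-01,
         1.25204703e+03],
       [ 0.00000000e+00,  0.00000000e+00,  0.00000000e+00,
         1.00000000e+00]])}
side {'fx': 493.7681813233682, 'fy': 493.7681813233682, 'cx': 285.51519951921034, 'cy': 214.88058641695173, 'view': array([[ 8.42653229e-01, -5.38329660e-01,  1.16924273e-02,
        -4.09154077e+02],
       [-2.52365941e-01, -4.14026896e-01, -8.74581707e-01,
         2.30855533e+02],
       [ 4.75654252e-01,  7.34018329e-01, -4.84737172e-01,
         1.03837509e+03],
       [ 0.00000000e+00,  0.00000000e+00,  0.00000000e+00,
         1.00000000e+00]])}
```

View pics/top0.png

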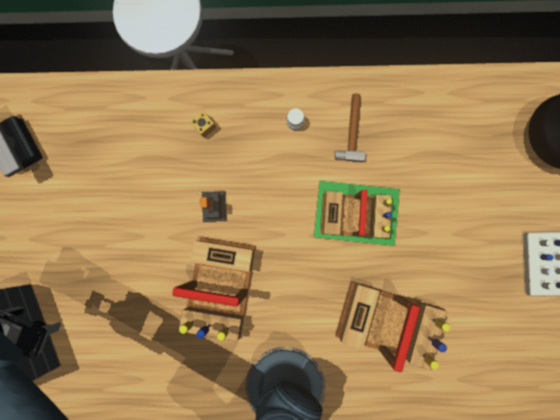

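View pics/side0.png

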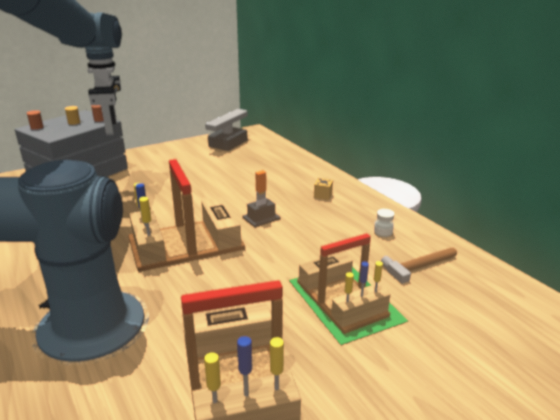

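The top view shows the mat with the smallest caddy at about (357,213), with its slot at (333,212) and bar at (364,213). The orange file stands in its rest at (213,205). The side view confirms this layout: file handle at (261,182), bar at (346,243).

```bash
cat > h.py <<'E'
from station import *
import cv2, numpy as np
def ray(P,uv,z):
    R=P["view"][:3,:3];t=P["view"][:3,3];c=-R.T@t
    d=R.T@np.array([(uv[0]-P["cx"])/P["fx"],(uv[1]-P["cy"])/P["fy"],1])
    return c+d*(z-c[2])/d[2]
def px(P,X):
    p=P["view"][:3,:3]@X+P["view"][:3,3];return np.array([P["fx"]*p[0]/p[2]+P["cx"],P["fy"]*p[1]/p[2]+P["cy"]])
def tri(L): # [(P,uv),...]
    A=[];b=[]
    for P,uv in L:
        M=P["view"]
        for k,(f,c) in enumerate((("fx","cx"),("fy","cy"))):
            w=(uv[k]-P[c])/P[f]; r=M[k]-w*M[2]; A.append(r[:3]);b.append(-r[3])
    return np.linalg.lstsq(np.array(A),np.array(b),rcond=None)[0]
def blobs(im,lo,hi,roi=None,amin=12):
    hsv=cv2.cvtColor(im,cv2.COLOR_RGB2HSV);m=cv2.inRange(hsv,np.array(lo),np.array(hi))
    if lo[0]==0 and hi[0]<6: m|=cv2.inRange(hsv,np.array([174,lo[1],lo[2]]),np.array([180,hi[1],hi[2]]))
    if roi:
        k=np.zeros_like(m);x0,y0,x1,y1=roi;k[y0:y1,x0:x1]=1;m*=k
    cs=[c for c in cv2.findContours(m,cv2.RETR_EXTERNAL,cv2.CHAIN_APPROX_NONE)[0] if cv2.contourArea(c)>=amin]
    return sorted(cs,key=cv2.contourArea,reverse=True)
RED=((0,150,80),(5,255,255));ORG=((6,170,120),(14,255,255));GRN=((45,120,60),(85,255,255))
E
python3 - <<'E'
from h import *
T=camera_params("top");S=camera_params("side");im=cv2.imread("pics/top0.png")[:,:,::-1].copy();si=cv2.imread("pics/side0.png")[:,:,::-1].copy()
def show(n,cs):
    for c in cs[:3]: print(n,cv2.contourArea(c),np.round(cv2.minAreaRect(c)[0],1),np.round(cv2.minAreaRect(c)[1],1),np.round(cv2.minAreaRect(c)[2],1),cv2.boundingRect(c))
r=blobs(im,*RED,(310,175,405,250));o=blobs(im,*ORG,(190,185,235,230),5);g=blobs(im,*GRN,(300,170,410,255))
r2=blobs(si,*RED,(310,225,380,262));o2=blobs(si,*ORG,(245,160,280,205))
for n,c in zip(("r","o","g","rs","os"),(r,o,g,r2,o2)): show(n,c)
def corners(P,c,z): return np.array([ray(P,p,z)[:2] for p in cv2.boxPoints(cv2.minAreaRect(c))]).round(1)
print("bar top z159",corners(T,r[0],159).tolist())
print("mat",corners(T,g[0],4).tolist())
dk=blobs(im,(0,0,0),(180,255,75),(320,195,345,232));show("slot",dk);print("rim z61",corners(T,dk[0],61).tolist())
print("file tri",tri([(T,cv2.minAreaRect(o[0])[0]),(S,cv2.minAreaRect(o2[0])[0])]))
print("bar tri",tri([(T,cv2.minAreaRect(r[0])[0]),(S,cv2.minAreaRect(r2[0])[0])]))
print("file top150",corners(T,o[0],150).tolist())
rs=blobs(im,(0,0,0),(180,255,85),(196,186,232,228));show("rest",rs);print(corners(T,rs[0],10).tolist())
a=np.hstack([cv2.resize(im[180:250,310:405],None,fx=4,fy=4,interpolation=2),cv2.resize(im[180:250,180:275],None,fx=4,fy=4,interpolation=2)])
b=np.hstack([cv2.resize(si[225:295,310:405],None,fx=4,fy=4,interpolation=2),cv2.resize(si[160:230,220:315],None,fx=4,fy=4,interpolation=2)])
cv2.imwrite("pics/crop0.png",np.vstack([a,b])[:,:,::-1])
E
```

```text
r 194.5 [362.7 212.5] [ 5.6 43.3] 3.0 (359, 191, 8, 44)
o 6.0 [204. 202.] [10.  4.] 90.0 (202, 197, 5, 11)
g 4383.5 [356.6 212.9] [80.6 56.5] 5.7 (314, 181, 86, 64)
rs 172.0 [345.  242.1] [ 4.7 48.1] 74.1 (322, 234, 47, 17)
os 107.0 [260.5 181. ] [18.  7.] 90.0 (257, 172, 8, 19)
bar top z159 [[438.9, -198.7], [551.1, -206.8], [550.2, -221.2], [438.0, -213.0]]
mat [[433.4, -88.2], [600.0, -107.3], [572.7, -343.6], [407.1, -323.0]]Traceback (most recent call last):
  File "<stdin>", line 11, in <module>
IndexError: list index out of range
```

```bash
python3 - <<'E'
from h import *
T=camera_params("top");S=camera_params("side");im=cv2.imread("pics/top0.png")[:,:,::-1].copy();si=cv2.imread("pics/side0.png")[:,:,::-1].copy()
def corners(P,c,z): return np.array([ray(P,p,z)[:2] for p in cv2.boxPoints(cv2.minAreaRect(c))]).round(1)
def cen(cs): return cv2.minAreaRect(cs[0])[0]
O=((3,140,90),(14,255,255))
r=blobs(im,*RED,(310,175,405,250));o=blobs(im,*O,(190,185,225,225),5);r2=blobs(si,*RED,(310,225,380,262));o2=blobs(si,*O,(245,160,280,205))
print("file tri",cen(o),tri([(T,cen(o)),(S,cen(o2))]),"bar tri",tri([(T,cen(r)),(S,cen(r2))]))
print("file top150",corners(T,o[0],150).tolist())
for th in(60,75,90,105):
  for n,roi,z in(("rim",(322,198,343,230),61),("rest",(196,186,232,228),10)):
    k=blobs(im,(0,0,0),(180,255,th),roi)
    if k: print(th,n,np.round(cv2.minAreaRect(k[0]),1) if 0 else cv2.minAreaRect(k[0]),corners(T,k[0],z).tolist())
f=lambda i,y,x:cv2.resize(i[y:y+70,x:x+95],None,fx=4,fy=4,interpolation=2)
cv2.imwrite("pics/crop0.png",np.vstack([np.hstack([f(im,180,310),f(im,180,180)]),np.hstack([f(si,225,310),f(si,160,220)])])[:,:,::-1])
E
```

```text
file tri (204.5, 202.5) [531.13769959 210.27787937 116.92749297] bar tri [ 495.87151879 -211.43238134  154.94563506]
file top150 [[541.4, 210.6], [541.2, 197.3], [512.1, 197.4], [512.3, 210.6]]
60 rest ((218.54481506347656, 206.53794860839844), (22.920555114746094, 10.629822731018066), 85.2363510131836) [[559.6, 210.8], [561.8, 179.3], [493.9, 173.9], [491.6, 205.3]]
75 rest ((215.0, 206.0), (26.0, 20.0), 90.0) [[567.5, 232.6], [566.7, 173.0], [489.5, 173.3], [490.2, 232.7]]
90 rim ((333.0, 212.5), (17.0, 8.0), 90.0) [[525.7, -130.5], [525.4, -153.1], [477.3, -152.2], [477.6, -129.7]]
90 rest ((214.26437377929688, 206.1094207763672), (28.217439651489258, 21.622709274291992), 87.70938873291016) [[569.3, 238.9], [570.9, 174.4], [487.1, 171.4], [485.4, 235.6]]
105 rim ((333.0, 212.5), (8.0, 19.0), 0.0) [[474.8, -129.7], [528.5, -130.6], [528.2, -153.1], [474.5, -152.2]]
105 rest ((214.25238037109375, 206.3098907470703), (29.336544036865234, 23.581144332885742), 87.70938873291016) [[570.3, 241.9], [572.1, 171.6], [485.0, 168.5], [483.1, 238.5]]
```

View pics/crop0.png

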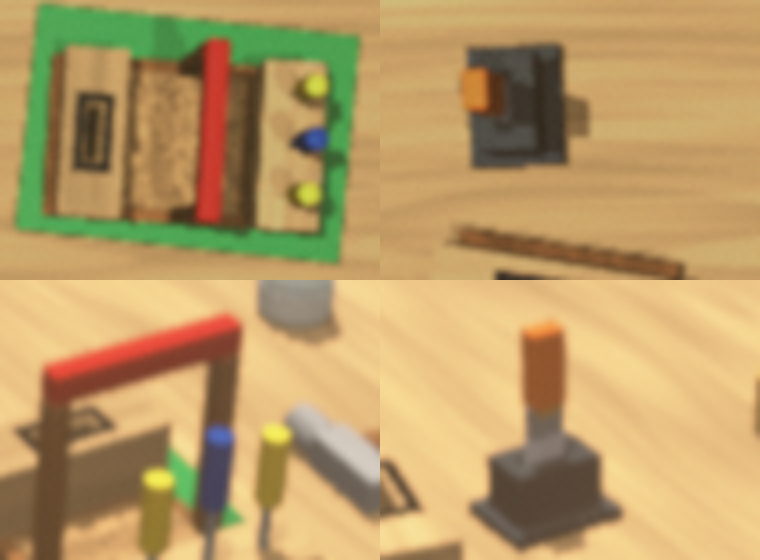

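Crops: the slot rim is at about (333,212) and the bar at (363,212) in the top view. The file is upright in its rest, yawed about +2°, and the caddy is yawed about -5°. Heights check out, so I'll move above the file and look with the wrist camera.

Emit:
jog_arm([
  {"jaw": 1,"dx": 0.06,"dy": -0.08,"dz": 0.03,"twist": 0.2},
  {"jaw": 1,"dx": 0.11,"dy": -0.15,"dz": 0.06,"twist": 0.4},
  {"jaw": 1,"dx": 0.17,"dy": -0.23,"dz": 0.09,"twist": 0.6},
  {"jaw": 1,"dx": 0.22,"dy": -0.3,"dz": 0.12,"twist": 0.79},
  {"jaw": 1,"dx": 0.28,"dy": -0.38,"dz": 0.15,"twist": 0.79},
])

```text
clock: 0.6
ee_pos: [379.5, 414.0, 259.6]
tool_rot: [0.058, -3.141, 0.0]
force: [-0.0, 0.2, 0.4]
grip_width: 93.9
gripper_force: 0.0
```

Emit:
jog_arm([
  {"jaw": 1,"dx": 0.06,"dy": -0.08},
  {"jaw": 1,"dx": 0.11,"dy": -0.16},
  {"jaw": 1,"dx": 0.17,"dy": -0.24},
  {"jaw": 1,"dx": 0.23,"dy": -0.32},
  {"jaw": 1,"dx": 0.296,"dy": -0.414},
])

```text
schema error: expected keys jaw, dx, dy, dz, twist
```

Emit:
jog_arm([
  {"jaw": 1},
  {"jaw": 1},
  {"jaw": 1},
  {"jaw": 1},
  {"jaw": 1},
])

```text
schema error: expected keys jaw, dx, dy, dz, twist
```

```bash
python3 - <<'E'
from h import *
s=state();print(s["ee_pos"],s["tool_rot"]);P=camera_params("wrist");print(P)
im=snapshot("wrist");cv2.imwrite("pics/w1.png",im[:,:,::-1])
for X in((528,206,120),(528,206,150),(528,206,50)):print(px(P,np.array(X)))
E
```

```text
[379.53906983 414.02231872 259.62551063] [ 5.82234567e-02 -3.14075912e+00  2.65654236e-04]
{'fx': 315.7734252090127, 'fy': 315.7734252090127, 'cx': 280.0050828805514, 'cy': 208.91863890333607, 'view': array([[-3.73177470e-02,  9.99303443e-01, -1.22910847e-04,
        -3.98389843e+02],
       [ 9.65326982e-01,  3.60807376e-02,  2.58538195e-01,
        -4.28266855e+02],
       [ 2.58362543e-01,  9.52941381e-03, -9.66001028e-01,
         3.62217400e+02],
       [ 0.00000000e+00,  0.00000000e+00,  0.00000000e+00,
         1.00000000e+00]])}
[105.7713458  307.32844751]
[ 91.57251504 322.23192715]
[131.82600714 279.98076505]
```

View pics/w1.png

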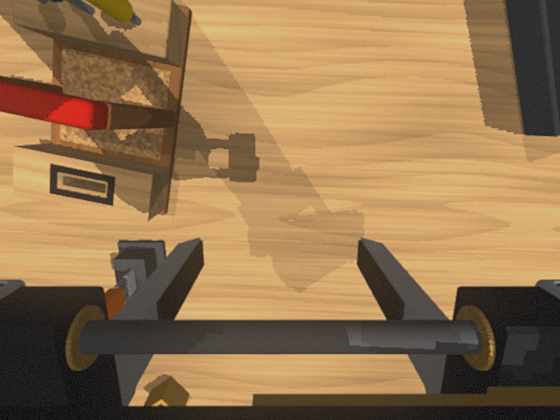

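The wrist camera looks along -x/+y. The file is partly hidden behind the left finger at about (115,300). I'll move so the file is in the clear part of the view.

Emit:
jog_arm([
  {"jaw": 1,"dx": 0.08,"dy": -0.08,"dz": 0,"twist": 0},
  {"jaw": 1,"dx": 0.16,"dy": -0.16,"dz": 0,"twist": 0},
  {"jaw": 1,"dx": 0.24,"dy": -0.24,"dz": 0,"twist": 0},
  {"jaw": 1,"dx": 0.32,"dy": -0.32,"dz": 0,"twist": 0},
  {"jaw": 1,"dx": 0.4,"dy": -0.414,"dz": 0,"twist": 0},
])

```text
clock: 1.15
ee_pos: [554.8, 235.3, 258.8]
tool_rot: [0.055, -3.141, -0.0]
force: [0.4, -0.1, 0.6]
grip_width: 94.0
gripper_force: 0.0
```

Emit:
jog_arm([
  {"jaw": 1,"dx": 0,"dy": 0,"dz": 0,"twist": 0},
  {"jaw": 1,"dx": 0,"dy": 0,"dz": 0,"twist": 0},
  {"jaw": 1,"dx": 0,"dy": 0,"dz": 0,"twist": 0},
  {"jaw": 1,"dx": 0,"dy": 0,"dz": 0,"twist": 0},
  {"jaw": 1,"dx": 0,"dy": 0,"dz": 0,"twist": 0},
])

```text
clock: 1.65
ee_pos: [553.1, 238.0, 259.4]
tool_rot: [-0.058, 3.141, 0.0]
force: [-0.3, -0.0, -0.4]
grip_width: 94.1
gripper_force: 0.0
```

```bash
python3 - <<'E'
from h import *
s=state();print(s["clock"],s["ee_pos"],s["tool_rot"]);P=camera_params("wrist")
im=snapshot("wrist");cv2.imwrite("pics/w2.png",im[:,:,::-1])
for c in blobs(im,(3,140,60),(14,255,255),None,100)[:3]:
    b=cv2.minAreaRect(c);print(b,[ray(P,p,150).round(1).tolist()[:2] for p in cv2.boxPoints(b)])
E
```

```text
1.65 [553.0864954  238.02890823 259.4453344 ] [-5.77637589e-02  3.14094090e+00  1.03440905e-04]
((234.06336975097656, 77.43365478515625), (113.78048706054688, 9.880274772644043), 12.72435474395752) [[434.0, 139.1], [425.8, 141.5], [443.3, 242.6], [451.8, 241.0]]
((250.5, 174.0), (32.0, 21.0), 90.0) [[511.6, 196.3], [510.9, 216.8], [542.7, 217.4], [543.5, 196.4]]
((301.364013671875, 8.748001098632812), (10.285914421081543, 19.230186462402344), 10.304845809936523) [[387.6, 243.5], [373.0, 245.8], [374.0, 254.6], [388.7, 252.5]]
```

View pics/w2.png

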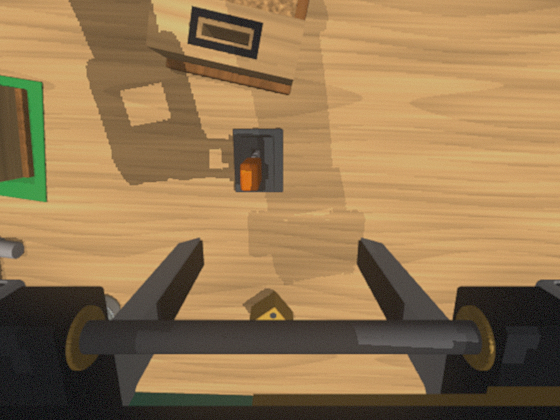

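The wrist view shows the file handle at about (250,174), aligned with the image axes, so the tool yaw already matches. I'll separate its bright top face.

```bash
python3 - <<'E'
from h import *
P=camera_params("wrist");im=cv2.imread("pics/w2.png")[:,:,::-1].copy()
print(cv2.cvtColor(im,cv2.COLOR_RGB2HSV)[152:194:2,250].tolist())
print(cv2.cvtColor(im,cv2.COLOR_RGB2HSV)[175,236:268:1,2].tolist())
for v in(190,205,220,235):
  for c in blobs(im,(3,140,v),(22,255,255),(230,145,275,200),30)[:1]:
    b=cv2.minAreaRect(c);print(v,np.round(b[0],1),np.round(b[1],1),b[2],[ray(P,p,150).round(1).tolist()[:2] for p in cv2.boxPoints(b)],ray(P,b[0],150))
# rest foot outline
for v in(70,85,100):
  c=blobs(im,(0,0,0),(180,255,v),(225,122,290,198),300)[0];b=cv2.minAreaRect(c);print(v,b,[ray(P,p,10).round(1).tolist()[:2] for p in cv2.boxPoints(b)],ray(P,b[0],10))
E
```

```text
[[16, 41, 69], [16, 45, 63], [8, 32, 63], [11, 170, 99], [14, 217, 100], [13, 199, 95], [12, 191, 116], [12, 194, 129], [13, 214, 150], [13, 217, 163], [15, 216, 214], [14, 220, 212], [14, 218, 213], [14, 218, 213], [14, 211, 213], [14, 220, 212], [15, 230, 211], [14, 222, 193], [13, 210, 180], [11, 186, 130], [17, 108, 163]]
[68, 69, 63, 70, 152, 199, 202, 209, 210, 209, 209, 207, 211, 209, 213, 176, 134, 127, 130, 125, 123, 108, 98, 91, 88, 80, 59, 59, 62, 59, 57, 57]
190 [245.5 179.5] [19.  9.] 90.0 [[523.5, 197.2], [523.1, 206.0], [542.2, 206.3], [542.5, 197.3]] [532.76498834 201.6980992  150.        ]
205 [245.5 180. ] [18.  9.] 90.0 [[524.5, 197.2], [524.1, 206.1], [542.2, 206.3], [542.5, 197.3]] [533.26680749 201.70234833 150.        ]
70 ((254.0, 162.0), (56.0, 40.0), 90.0) [[494.0, 170.7], [491.9, 226.1], [571.1, 228.7], [573.3, 170.6]] [531.66478394 198.9990803   10.        ]
85 ((257.5, 159.5), (49.0, 63.0), 0.0) [[574.8, 169.1], [486.0, 169.3], [483.5, 236.9], [572.2, 240.3]] [527.95457659 203.9013665   10.        ]
100 ((257.5, 159.5), (63.0, 49.0), 90.0) [[486.0, 169.3], [483.5, 236.9], [572.2, 240.3], [574.8, 169.1]] [527.95457659 203.9013665   10.        ]
```

Emit:
jog_arm([
  {"jaw": 1,"dx": -0.049,"dy": -0.065,"dz": 0,"twist": 0},
  {"jaw": 0.6,"dx": -0.049,"dy": -0.065,"dz": 0,"twist": 0},
  {"jaw": 0.6,"dx": -0.049,"dy": -0.065,"dz": -0.1,"twist": 0},
  {"jaw": 0.6,"dx": -0.049,"dy": -0.065,"dz": -0.2,"twist": 0},
  {"jaw": 0.6,"dx": -0.049,"dy": -0.065,"dz": -0.25,"twist": 0},
])

```text
clock: 2.2
ee_pos: [526.9, 204.7, 130.2]
tool_rot: [0.056, -3.136, 0.001]
force: [-0.5, 0.1, 0.1]
grip_width: 65.5
gripper_force: 0.0
```

Emit:
jog_arm([
  {"jaw": 0.6,"dx": 0,"dy": 0,"dz": -0.03,"twist": 0},
  {"jaw": 0.6,"dx": 0,"dy": 0,"dz": -0.05,"twist": 0},
  {"jaw": 0.6,"dx": 0,"dy": 0,"dz": -0.05,"twist": 0},
  {"jaw": 0.6,"dx": 0,"dy": 0,"dz": -0.05,"twist": 0},
  {"jaw": 0.6,"dx": 0,"dy": 0,"dz": -0.05,"twist": 0},
])

```text
clock: 2.7
ee_pos: [530.7, 204.7, 111.2]
tool_rot: [-0.055, 3.138, 0.001]
force: [1.1, 0.1, -0.2]
grip_width: 56.1
gripper_force: 0.0
```

```bash
python3 - <<'E'
from h import *
s=state();print(s["clock"],s["ee_pos"],s["force"],s["grip_width"])
w=snapshot("wrist");si=snapshot("side")
f=cv2.resize(si[130:240,200:330],(560,474))
cv2.imwrite("pics/w3.png",np.hstack([cv2.resize(w[200:420,200:400],(230,253)) if 0 else cv2.resize(w,(400,300)),cv2.resize(f,(400,300))])[:,:,::-1])
E
```

```text
2.7 [530.67822047 204.71319517 111.18807474] [ 1.12530496  0.07641501 -0.20849527] 56.08853592531655
```

View pics/w3.png

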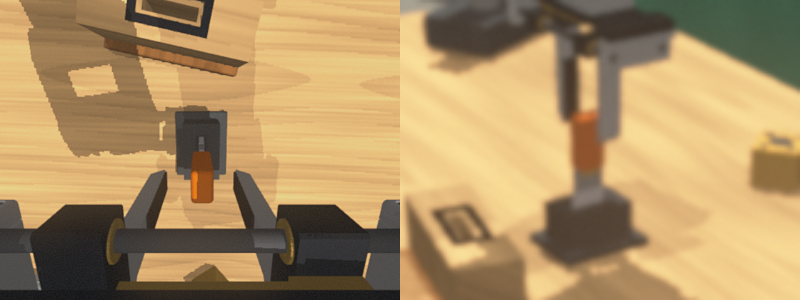

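The handle sits between the fingers, centred within about 1 mm. I'll close on it.

Emit:
jog_arm([
  {"jaw": 0,"dx": 0,"dy": 0,"dz": 0,"twist": 0},
  {"jaw": 0,"dx": 0,"dy": 0,"dz": 0,"twist": 0},
  {"jaw": 0,"dx": 0,"dy": 0,"dz": 0,"twist": 0},
  {"jaw": 0,"dx": 0,"dy": 0,"dz": 0,"twist": 0},
  {"jaw": 0,"dx": 0,"dy": 0,"dz": 0,"twist": 0},
], newtons=30)

```text
clock: 3.3
ee_pos: [529.3, 204.4, 109.3]
tool_rot: [0.055, -3.141, -0.0]
force: [0.0, -0.6, 0.7]
grip_width: 19.9
gripper_force: 0.0
```

Emit:
jog_arm([
  {"jaw": 0,"dx": 0,"dy": 0,"dz": 0,"twist": 0},
  {"jaw": 0,"dx": 0,"dy": 0,"dz": 0,"twist": 0},
  {"jaw": 0,"dx": 0,"dy": 0,"dz": 0,"twist": 0},
  {"jaw": 0,"dx": 0,"dy": 0,"dz": 0,"twist": 0},
  {"jaw": 0,"dx": 0,"dy": 0,"dz": 0,"twist": 0},
])

```text
clock: 3.8
ee_pos: [529.3, 204.4, 109.3]
tool_rot: [0.055, -3.141, 0.0]
force: [-0.4, -0.2, -0.6]
grip_width: 17.7
gripper_force: 29.9
```

Gripped at 17.7 mm. Now I'll lift and move to near the slot for a close look.

Emit:
jog_arm([
  {"jaw": 0,"dx": 0,"dy": 0,"dz": 0.05,"twist": 0},
  {"jaw": 0,"dx": 0,"dy": 0,"dz": 0.1,"twist": 0},
  {"jaw": 0,"dx": 0,"dy": 0,"dz": 0.15,"twist": 0},
  {"jaw": 0,"dx": 0,"dy": 0,"dz": 0.2,"twist": 0},
  {"jaw": 0,"dx": 0,"dy": 0,"dz": 0.25,"twist": 0},
])

```text
clock: 4.3
ee_pos: [529.1, 204.4, 235.1]
tool_rot: [0.055, -3.141, 0.0]
force: [0.4, -0.4, -0.9]
grip_width: 17.5
gripper_force: 29.9
```

Emit:
jog_arm([
  {"jaw": 0,"dx": 0.01,"dy": -0.05,"dz": 0,"twist": -0.05},
  {"jaw": 0,"dx": 0.02,"dy": -0.11,"dz": 0,"twist": -0.1},
  {"jaw": 0,"dx": 0.02,"dy": -0.17,"dz": 0,"twist": -0.15},
  {"jaw": 0,"dx": 0.02,"dy": -0.23,"dz": 0,"twist": -0.2},
  {"jaw": 0,"dx": 0.02,"dy": -0.29,"dz": 0,"twist": -0.23},
])

```text
clock: 4.8
ee_pos: [539.1, 58.3, 234.1]
tool_rot: [-0.135, -3.138, -0.0]
force: [0.7, 0.0, -1.0]
grip_width: 17.9
gripper_force: 29.9
```

Emit:
jog_arm([
  {"jaw": 0,"dx": 0,"dy": -0.06,"dz": 0,"twist": 0},
  {"jaw": 0,"dx": 0,"dy": -0.12,"dz": 0,"twist": 0},
  {"jaw": 0,"dx": 0,"dy": -0.18,"dz": 0,"twist": 0},
  {"jaw": 0,"dx": 0,"dy": -0.24,"dz": 0,"twist": 0},
  {"jaw": 0,"dx": 0,"dy": -0.3,"dz": 0,"twist": 0},
])

```text
clock: 5.3
ee_pos: [539.1, -91.8, 234.1]
tool_rot: [-0.134, -3.139, -0.0]
force: [0.8, -0.2, 0.0]
grip_width: 17.6
gripper_force: 29.9
```

Emit:
jog_arm([
  {"jaw": 0,"dx": 0,"dy": 0,"dz": 0,"twist": 0},
  {"jaw": 0,"dx": 0,"dy": 0,"dz": 0,"twist": 0},
  {"jaw": 0,"dx": 0,"dy": 0,"dz": 0,"twist": 0},
  {"jaw": 0,"dx": 0,"dy": 0,"dz": 0,"twist": 0},
  {"jaw": 0,"dx": 0,"dy": 0,"dz": 0,"twist": 0},
])

```text
clock: 5.8
ee_pos: [539.4, -89.7, 234.3]
tool_rot: [0.132, 3.139, 0.0]
force: [-0.2, 0.3, -0.7]
grip_width: 18.2
gripper_force: 29.9
```

```bash
python3 - <<'E'
from h import *
s=state();print(s["clock"],s["ee_pos"],s["tool_rot"],s["force"],s["grip_width"]);P=camera_params("wrist")
im=snapshot("wrist");cv2.imwrite("pics/w4.png",im[:,:,::-1])
for z,X in((61,(501,-141)),):print(px(P,np.array([*X,z])))
tip=s["ee_pos"]-[0,0,99.3];print("tip px",px(P,tip))
E
```

```text
5.8 [539.3666371  -89.69986725 234.32144038] [1.32238150e-01 3.13880673e+00 8.49761556e-05] [-0.23332811  0.28483113 -0.65269029] 18.17034299452283
[234.81178123 160.00960399]
tip px [281.1162737  203.11144684]
```

View pics/w4.png

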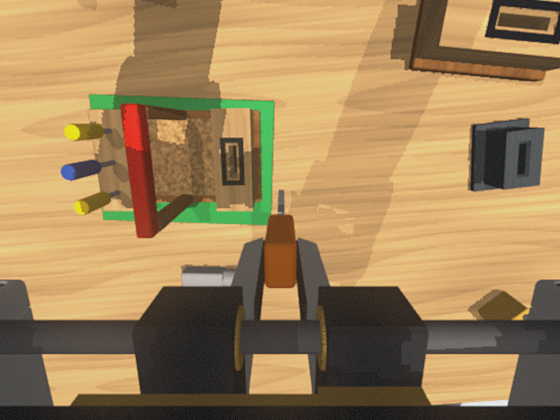

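The wrist view shows the slot rim at about (232,161), the blade tip at about (281,192), and the red bar at the left. I'll measure each one.

```bash
cat > m.py <<'E'
from h import *
def rim(im,P,z=61,roi=None,th=70):
    cs=blobs(im,(0,0,0),(180,255,th),roi,60)
    b=cv2.minAreaRect(cs[0]);q=np.array([ray(P,p,z)[:2] for p in cv2.boxPoints(b)])
    e=[q[1]-q[0],q[2]-q[1]];l=max(e,key=np.linalg.norm);a=np.degrees(np.arctan2(l[1],l[0]));a=(a+90)%180-90
    return ray(P,b[0],z)[:2].round(1),round(a,1),[round(np.linalg.norm(x),1) for x in e]
E
python3 - <<'E'
from m import *
P=camera_params("wrist");im=cv2.imread("pics/w4.png")[:,:,::-1].copy()
for th in(50,60,70,80): print(th,rim(im,P,61,(215,132,250,190),th))
for c in blobs(im,*RED,(100,95,170,250),200)[:1]:
    b=cv2.minAreaRect(c);print("bar",b,ray(P,b[0],159))
g=cv2.cvtColor(im,cv2.COLOR_RGB2HSV)
for r in range(184,218,3): print(r,[tuple(int(v) for v in x[1:]) for x in g[r,274:290]])
tip=state()["ee_pos"]-[0,0,99.3];print([px(P,tip+np.array([d*np.cos(-.084),d*np.sin(-.084),0])) for d in(-15,15)])
E
```

```text
Traceback (most recent call last):
  File "m.py", line 4, in rim
    b=cv2.minAreaRect(cs[0]);q=np.array([ray(P,p,z)[:2] for p in cv2.boxPoints(b)])
                      ~~^^^
IndexError: list index out of range
```

```bash
python3 - <<'E'
from m import *
P=camera_params("wrist");im=cv2.imread("pics/w4.png")[:,:,::-1].copy()
g=cv2.cvtColor(im,cv2.COLOR_RGB2HSV)
print(g[160,212:252].tolist())
for th in(85,95,105): 
  try: print(th,rim(im,P,61,(217,134,247,188),th))
  except Exception as e: print(e)
for c in blobs(im,*RED,(100,95,170,250),200)[:1]:
    b=cv2.minAreaRect(c);print("bar",b,ray(P,b[0],159))
for r in range(186,216,4): print(r,[tuple(int(v) for v in x[1:]) for x in g[r,275:289]])
tip=state()["ee_pos"]-[0,0,99.3];print([px(P,tip+np.array([d*np.cos(-.084),d*np.sin(-.084),0])) for d in(-15,15)])
E
```

```text
[[16, 134, 135], [16, 120, 138], [17, 124, 146], [16, 123, 151], [17, 117, 151], [17, 122, 148], [16, 122, 150], [17, 118, 153], [15, 117, 133], [16, 94, 81], [14, 63, 53], [14, 63, 53], [21, 64, 52], [17, 81, 66], [19, 119, 94], [17, 123, 116], [18, 120, 119], [17, 113, 97], [20, 115, 82], [17, 114, 87], [18, 110, 88], [17, 120, 85], [19, 117, 70], [12, 85, 51], [15, 112, 82], [17, 111, 117], [17, 117, 107], [17, 85, 69], [23, 77, 56], [25, 60, 51], [20, 40, 58], [19, 89, 77], [17, 108, 123], [17, 121, 141], [17, 125, 139], [17, 117, 133], [17, 122, 134], [16, 114, 143], [17, 119, 142], [18, 122, 111]]
85 (array([ 501.9, -144.4]), np.float64(-3.5), [np.float64(25.9), np.float64(55.3)])
95 (array([ 502. , -144.4]), np.float64(-3.5), [np.float64(26.0), np.float64(55.6)])
105 (array([ 502.1, -144.6]), np.float64(-3.7), [np.float64(26.2), np.float64(55.7)])
bar ((139.5548858642578, 169.993896484375), (134.61602783203125, 24.29493522644043), 83.6598129272461) [ 493.18844268 -210.62978573  159.        ]
186 [(122, 228), (122, 228), (119, 229), (117, 229), (120, 230), (116, 229), (118, 230
[... 617 characters left out ...]
 (105, 196), (44, 133), (20, 115), (25, 113), (26, 117), (23, 113), (20, 117), (90, 167), (123, 213), (122, 224), (121, 220), (123, 221)]
206 [(122, 219), (124, 223), (119, 186), (67, 106), (29, 78), (30, 86), (31, 81), (32, 80), (45, 90), (94, 162), (117, 209), (124, 218), (126, 216), (123, 214)]
210 [(118, 226), (118, 233), (121, 191), (64, 95), (38, 80), (36, 77), (45, 80), (44, 82), (50, 81), (99, 173), (111, 229), (117, 234), (114, 232), (120, 224)]
214 [(139, 169), (139, 172), (111, 143), (75, 109), (66, 108), (71, 107), (71, 107), (74, 104), (80, 109), (108, 139), (132, 166), (139, 172), (134, 173), (141, 170)]
[array([281.1238103 , 188.07812957]), array([281.10120667, 217.81061759])]
```

Emit:
jog_arm([
  {"jaw": 0,"dx": -0.03,"dy": -0.05,"dz": 0,"twist": 0.03},
  {"jaw": 0,"dx": -0.077,"dy": -0.108,"dz": 0,"twist": 0.03},
  {"jaw": 0,"dx": -0.077,"dy": -0.108,"dz": -0.06,"twist": 0.03},
  {"jaw": 0,"dx": -0.077,"dy": -0.108,"dz": -0.116,"twist": 0.03},
  {"jaw": 0,"dx": -0.077,"dy": -0.108,"dz": -0.116,"twist": 0.03},
])

```text
clock: 6.35
ee_pos: [498.2, -143.1, 172.3]
tool_rot: [-0.11, -3.133, -0.006]
force: [0.5, 0.8, -1.4]
grip_width: 17.8
gripper_force: 29.9
```

Emit:
jog_arm([
  {"jaw": 0,"dx": 0,"dy": 0,"dz": 0,"twist": 0},
  {"jaw": 0,"dx": 0,"dy": 0,"dz": 0,"twist": 0},
  {"jaw": 0,"dx": 0,"dy": 0,"dz": 0,"twist": 0},
  {"jaw": 0,"dx": 0,"dy": 0,"dz": 0,"twist": 0},
  {"jaw": 0,"dx": 0,"dy": 0,"dz": 0,"twist": 0},
])

```text
clock: 6.85
ee_pos: [501.2, -144.7, 177.0]
tool_rot: [0.109, 3.139, -0.001]
force: [-0.2, -0.4, -1.0]
grip_width: 18.0
gripper_force: 29.9
```

```bash
python3 - <<'E'
from m import *
s=state();print(s["clock"],s["ee_pos"],s["tool_rot"],s["force"]);P=camera_params("wrist")
im=snapshot("wrist");si=snapshot("side");cv2.imwrite("pics/w5.png",im[:,:,::-1])
tip=s["ee_pos"]-[0,0,99.3];print("tip px",px(P,tip))
c=px(P,np.array([502,-144,61])).astype(int);print(c)
f=lambda a,n:cv2.resize(a,n,interpolation=2)
cv2.imwrite("pics/w5c.png",np.hstack([f(im[130:230,220:340],(480,400)),f(si[200:300,290:380],(320,400))[:,:,:]])[:,:,::-1])
E
```

```text
6.85 [ 501.21408867 -144.66368128  177.00348854] [ 1.09432640e-01  3.13864362e+00 -8.10772831e-04] [-0.19116096 -0.39864705 -1.00135397]
tip px [281.19559003 203.03233553]
[281 199]
```

View pics/w5c.png

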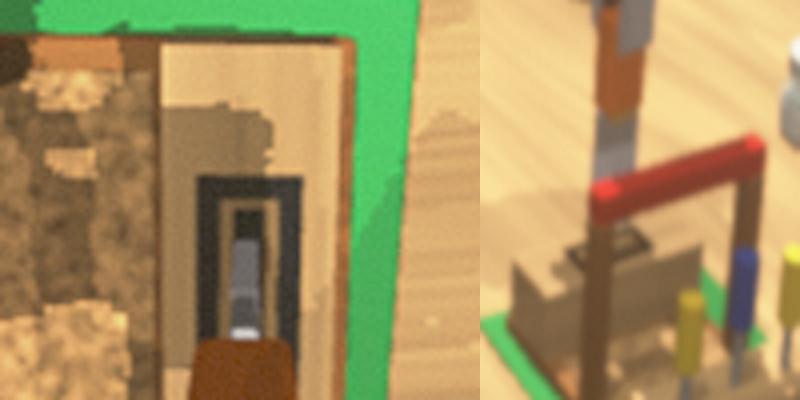

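Wrist crop: the blade (column ~281.8) is about 0.8 px left of the slot's centre (~282.5). Rim top row is ~174, slot end ~182.5 and blade end ~190. I'll convert these to millimetres.

```bash
python3 - <<'E'
from m import *
P=camera_params("wrist");im=cv2.imread("pics/w5.png")[:,:,::-1].copy()
print("tip end",ray(P,(281.5,190),77.7)+[15,-1,0],"slot end->c",ray(P,(282.5,182.3),61)+[19,-1.3,0],"rim end->c",ray(P,(282.5,174.3),61)+[27.5,-1.8,0])
g=cv2.cvtColor(im,cv2.COLOR_RGB2GRAY).astype(int)
for r in(180,185,188,192,196,200,204):print(r,g[r,268:298].tolist())
E
```

```text
tip end [ 502.88361146 -144.3812066    77.7       ] slot end->c [ 502.43352565 -143.28824689   61.        ] rim end->c [ 502.78588399 -143.23746994   61.        ]
180 [115, 73, 54, 53, 49, 53, 63, 83, 97, 98, 92, 93, 94, 92, 91, 93, 91, 93, 116, 127, 123, 103, 73, 62, 63, 61, 69, 125, 174, 183]
185 [116, 71, 50, 51, 53, 49, 65, 91, 105, 101, 76, 51, 50, 54, 47, 47, 48, 64, 100, 131, 142, 115, 72, 64, 61, 59, 66, 125, 171, 182]
188 [112, 74, 50, 55, 50, 48, 67, 93, 105, 102, 74, 46, 42, 49, 48, 53, 48, 61, 103, 133, 143, 114, 73, 58, 67, 58, 67, 134, 176, 185]
192 [116, 71, 41, 52, 50, 54, 60, 91, 106, 95, 102, 106, 104, 106, 105, 110, 86, 57, 76, 105, 133, 113, 72, 62, 62, 55, 69, 143, 185, 183]
196 [112, 72, 52, 52, 49, 51, 59, 92, 109, 99, 98, 104, 107, 108, 105, 105, 84, 66, 80, 106, 122, 93, 62, 57, 63, 59, 67, 142, 182, 183]
200 [115, 72, 51, 49, 49, 43, 62, 91, 104, 107, 101, 106, 103, 104, 104, 108, 79, 63, 96, 121, 108, 80, 58, 61, 59, 60, 81, 150, 189, 183]
204 [114, 74, 47, 48, 52, 50, 71, 94, 104, 113, 110, 95, 89, 93, 93, 105, 99, 75, 98, 120, 107, 76, 57, 55, 51, 55, 75, 156, 186, 184]
```

Aligned within about 0.5 mm. I'll nudge +0.5 mm in y and insert while watching the force.

Emit:
jog_arm([
  {"jaw": 0,"dx": 0,"dy": 0.001,"dz": 0,"twist": 0},
  {"jaw": 0,"dx": 0,"dy": 0.001,"dz": -0.015,"twist": 0},
  {"jaw": 0,"dx": 0,"dy": 0.001,"dz": -0.03,"twist": 0},
  {"jaw": 0,"dx": 0,"dy": 0.001,"dz": -0.045,"twist": 0},
  {"jaw": 0,"dx": 0,"dy": 0.001,"dz": -0.055,"twist": 0},
])

```text
clock: 7.45
ee_pos: [500.2, -143.8, 147.4]
tool_rot: [-0.11, -3.138, -0.001]
force: [-0.0, 0.1, -1.3]
grip_width: 17.6
gripper_force: 29.9
```

Emit:
jog_arm([
  {"jaw": 0,"dx": 0,"dy": 0,"dz": -0.012,"twist": 0},
  {"jaw": 0,"dx": 0,"dy": 0,"dz": -0.024,"twist": 0},
  {"jaw": 0,"dx": 0,"dy": 0,"dz": -0.036,"twist": 0},
  {"jaw": 0,"dx": 0,"dy": 0,"dz": -0.048,"twist": 0},
  {"jaw": 0,"dx": 0,"dy": 0,"dz": -0.054,"twist": 0},
])

```text
clock: 7.95
ee_pos: [500.5, -143.9, 121.0]
tool_rot: [-0.11, -3.139, -0.001]
force: [-0.7, 0.1, -1.0]
grip_width: 17.9
gripper_force: 29.9
```

Emit:
jog_arm([
  {"jaw": 0,"dx": 0,"dy": 0,"dz": -0.003,"twist": 0},
  {"jaw": 0,"dx": 0,"dy": 0,"dz": -0.006,"twist": 0},
  {"jaw": 0,"dx": 0,"dy": 0,"dz": -0.009,"twist": 0},
  {"jaw": 0,"dx": 0,"dy": 0,"dz": -0.011,"twist": 0},
  {"jaw": 0,"dx": 0,"dy": 0,"dz": -0.011,"twist": 0},
])

```text
clock: 8.45
ee_pos: [500.8, -144.1, 116.3]
tool_rot: [0.11, 3.14, -0.0]
force: [0.8, -0.1, -0.7]
grip_width: 17.5
gripper_force: 29.9
```

Emit:
jog_arm([
  {"jaw": 0,"dx": 0,"dy": 0,"dz": -0.001,"twist": 0},
  {"jaw": 0,"dx": 0,"dy": 0,"dz": -0.002,"twist": 0},
  {"jaw": 0,"dx": 0,"dy": 0,"dz": -0.003,"twist": 0},
  {"jaw": 0,"dx": 0,"dy": 0,"dz": -0.004,"twist": 0},
  {"jaw": 0,"dx": 0,"dy": 0,"dz": -0.004,"twist": 0},
])

```text
clock: 8.95
ee_pos: [501.3, -144.3, 115.2]
tool_rot: [0.11, 3.139, -0.001]
force: [-1.5, 0.2, 5.2]
grip_width: 18.1
gripper_force: 30.0
```

Contact came at 115.2, against 115.3 predicted, so the file is home. I'll release and rise.

Emit:
jog_arm([
  {"jaw": 0.4,"dx": 0,"dy": 0,"dz": 0.002,"twist": 0},
  {"jaw": 0.4,"dx": 0,"dy": 0,"dz": 0.002,"twist": 0},
  {"jaw": 0.4,"dx": 0,"dy": 0,"dz": 0.002,"twist": 0},
  {"jaw": 0.4,"dx": 0,"dy": 0,"dz": 0.002,"twist": 0},
  {"jaw": 0.4,"dx": 0,"dy": 0,"dz": 0.002,"twist": 0},
])

```text
clock: 9.45
ee_pos: [500.7, -144.0, 115.1]
tool_rot: [-0.11, -3.139, -0.0]
force: [-0.2, -0.1, -0.1]
grip_width: 37.6
gripper_force: 0.0
```

Emit:
jog_arm([
  {"jaw": 0.4,"dx": 0,"dy": 0,"dz": 0.03,"twist": 0},
  {"jaw": 0.4,"dx": 0,"dy": 0,"dz": 0.08,"twist": 0},
  {"jaw": 0.4,"dx": 0,"dy": 0,"dz": 0.14,"twist": 0},
  {"jaw": 0.4,"dx": 0,"dy": 0,"dz": 0.2,"twist": 0},
  {"jaw": 0.4,"dx": 0,"dy": 0,"dz": 0.24,"twist": 0},
])

```text
clock: 9.95
ee_pos: [501.7, -144.5, 239.2]
tool_rot: [0.11, 3.136, -0.003]
force: [0.2, -0.3, -0.5]
grip_width: 37.4
gripper_force: 0.0
```

Emit:
jog_arm([
  {"jaw": 0.5,"dx": 0,"dy": -0.05,"dz": 0,"twist": 0},
  {"jaw": 0.5,"dx": 0,"dy": -0.08,"dz": 0,"twist": 0},
  {"jaw": 0.5,"dx": 0,"dy": -0.08,"dz": 0,"twist": 0},
  {"jaw": 0.5,"dx": 0,"dy": -0.08,"dz": 0,"twist": 0},
  {"jaw": 0.5,"dx": 0,"dy": -0.08,"dz": 0,"twist": 0},
])

```text
clock: 10.45
ee_pos: [500.5, -183.4, 234.8]
tool_rot: [-0.109, -3.139, -0.001]
force: [-0.6, -0.2, -0.7]
grip_width: 46.9
gripper_force: 0.0
```

```bash
python3 - <<'E'
from m import *
s=state();print(s["clock"],s["ee_pos"],s["tool_rot"],s["force"]);P=camera_params("wrist")
im=snapshot("wrist");si=snapshot("side");cv2.imwrite("pics/w6.png",im[:,:,::-1])
for c in blobs(im,*RED,None,200)[:2]:
    b=cv2.minAreaRect(c);print("bar",b,[ray(P,p,159).round(1).tolist()[:2] for p in cv2.boxPoints(b)],ray(P,b[0],159))
for X in((496,-213,159),):print(px(P,np.array(X)))
f=lambda a,n:cv2.resize(a,n,interpolation=2)
cv2.imwrite("pics/w6c.png",np.hstack([f(im,(480,360)),f(si[200:300,290:380],(320,360))])[:,:,::-1])
E
```

```text
10.45 [ 500.53478112 -183.43599309  234.77702754] [-1.09385728e-01 -3.13865293e+00 -1.36203811e-03] [-0.62079698 -0.17002828 -0.65125249]
bar ((247.5243377685547, 203.50949096679688), (127.0813980102539, 18.067110061645508), 89.4437484741211) [[436.5, -216.2], [437.4, -200.7], [555.6, -210.1], [554.6, -227.3]] [ 492.84792468 -213.3168286   159.        ]
[248.20622841 206.85639058]
```

View pics/w6c.png

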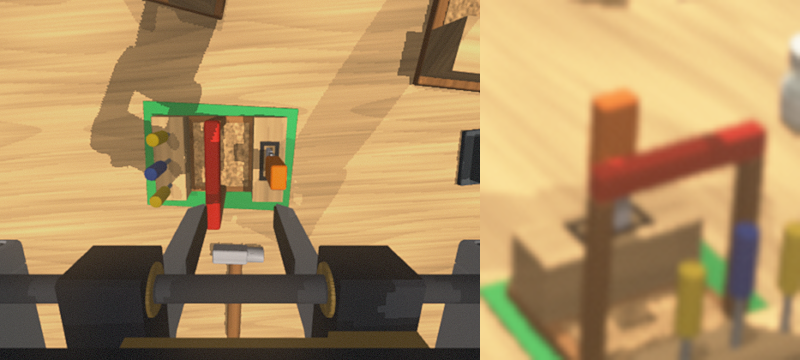

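The file is seated upright in the slot. The bar centre is at about (496.5,-213.7) with yaw about -4.5°. Now I'll descend on the bar.

Emit:
jog_arm([
  {"jaw": 0.5,"dx": -0.008,"dy": -0.06,"dz": 0,"twist": -0.02},
  {"jaw": 0.5,"dx": -0.008,"dy": -0.06,"dz": 0,"twist": -0.02},
  {"jaw": 0.5,"dx": -0.008,"dy": -0.06,"dz": -0.06,"twist": -0.02},
  {"jaw": 0.5,"dx": -0.008,"dy": -0.06,"dz": -0.1,"twist": -0.02},
  {"jaw": 0.5,"dx": -0.008,"dy": -0.06,"dz": -0.1,"twist": -0.02},
])

```text
clock: 11.05
ee_pos: [495.0, -212.1, 182.0]
tool_rot: [-0.125, -3.134, -0.006]
force: [-0.3, -1.0, 0.0]
grip_width: 47.0
gripper_force: 0.0
```

Emit:
jog_arm([
  {"jaw": 0.5,"dx": 0,"dy": 0,"dz": -0.03,"twist": 0},
  {"jaw": 0.5,"dx": 0,"dy": 0,"dz": -0.06,"twist": 0},
  {"jaw": 0.5,"dx": 0,"dy": 0,"dz": -0.09,"twist": 0},
  {"jaw": 0.5,"dx": 0,"dy": 0,"dz": -0.094,"twist": 0},
  {"jaw": 0.5,"dx": 0,"dy": 0,"dz": -0.094,"twist": 0},
])

```text
clock: 11.55
ee_pos: [496.5, -213.8, 137.6]
tool_rot: [-0.126, -3.138, -0.001]
force: [0.1, 0.1, -0.0]
grip_width: 46.9
gripper_force: 0.0
```

Emit:
jog_arm([
  {"jaw": 0.35,"dx": 0,"dy": 0,"dz": 0,"twist": 0},
  {"jaw": 0.35,"dx": 0,"dy": 0,"dz": 0,"twist": 0},
  {"jaw": 0.35,"dx": 0,"dy": 0,"dz": 0,"twist": 0},
  {"jaw": 0.35,"dx": 0,"dy": 0,"dz": 0,"twist": 0},
  {"jaw": 0.35,"dx": 0,"dy": 0,"dz": 0,"twist": 0},
])

```text
clock: 12.05
ee_pos: [496.9, -214.2, 138.5]
tool_rot: [0.126, 3.139, -0.0]
force: [0.3, 0.4, 0.5]
grip_width: 33.1
gripper_force: 0.0
```

```bash
python3 - <<'E'
from m import *
s=state();print(s["clock"],s["ee_pos"],s["tool_rot"],s["force"]);P=camera_params("wrist")
im=snapshot("wrist");cv2.imwrite("pics/w7.png",im[:,:,::-1])
for c in blobs(im,*RED,None,200)[:2]:
    b=cv2.minAreaRect(c);print("bar",b,[ray(P,p,159).round(1).tolist()[:2] for p in cv2.boxPoints(b)],ray(P,b[0],159))
cv2.imwrite("pics/w7c.png",im[120:400,130:430][:,:,::-1])
E
```

```text
12.05 [ 496.92914755 -214.15271384  138.53721114] [ 1.26204871e-01  3.13872319e+00 -3.37252383e-04] [0.29685872 0.39692934 0.49652893]
bar ((282.0, 235.0), (170.0, 26.0), 90.0) [[435.9, -216.6], [437.1, -202.0], [546.4, -209.4], [545.0, -226.3]] [ 487.08339032 -213.24079823  159.        ]
```

View pics/w7c.png

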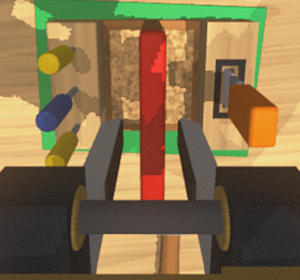

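The bar runs between the fingers, parallel and centred (about column 282). I'll close firmly and lift.

Emit:
jog_arm([
  {"jaw": 0,"dx": 0,"dy": 0,"dz": 0,"twist": 0},
  {"jaw": 0,"dx": 0,"dy": 0,"dz": 0,"twist": 0},
  {"jaw": 0,"dx": 0,"dy": 0,"dz": 0,"twist": 0},
  {"jaw": 0,"dx": 0,"dy": 0,"dz": 0,"twist": 0},
  {"jaw": 0,"dx": 0,"dy": 0,"dz": 0,"twist": 0},
], newtons=55)

```text
clock: 12.6
ee_pos: [497.2, -214.4, 138.8]
tool_rot: [0.126, 3.138, -0.001]
force: [0.5, 0.4, 2.9]
grip_width: 0.7
gripper_force: 1.3
```

Emit:
jog_arm([
  {"jaw": 0,"dx": 0,"dy": 0,"dz": 0,"twist": 0},
  {"jaw": 0,"dx": 0,"dy": 0,"dz": 0,"twist": 0},
  {"jaw": 0,"dx": 0,"dy": 0,"dz": 0,"twist": 0},
  {"jaw": 0,"dx": 0,"dy": 0,"dz": 0,"twist": 0},
  {"jaw": 0,"dx": 0,"dy": 0,"dz": 0,"twist": 0},
])

```text
clock: 13.1
ee_pos: [497.2, -214.4, 138.8]
tool_rot: [0.126, 3.138, -0.001]
force: [1.1, -1.0, 4.2]
grip_width: 0.3
gripper_force: 2.4
```

Emit:
jog_arm([
  {"jaw": 0,"dx": 0,"dy": 0,"dz": 0.004,"twist": 0},
  {"jaw": 0,"dx": 0,"dy": 0,"dz": 0.01,"twist": 0},
  {"jaw": 0,"dx": 0,"dy": 0,"dz": 0.02,"twist": 0},
  {"jaw": 0,"dx": 0,"dy": 0,"dz": 0.03,"twist": 0},
  {"jaw": 0,"dx": 0,"dy": 0,"dz": 0.04,"twist": 0},
])

```text
clock: 13.6
ee_pos: [496.8, -214.0, 158.7]
tool_rot: [-0.126, -3.139, -0.0]
force: [-0.0, -0.9, 0.6]
grip_width: 0.4
gripper_force: 0.0
```

The fingers closed on nothing: width is 0.3 mm. I'll re-measure the bar from both fixed cameras.

```bash
python3 - <<'E'
from m import *
s=state();print(s["clock"],s["ee_pos"],s["force"])
T=camera_params("top");S=camera_params("side");W=camera_params("wrist");t=snapshot("top");si=snapshot("side");w=snapshot("wrist")
for n,i in(("t7",t),("s7",si),("w7b",w)): cv2.imwrite(f"pics/{n}.png",i[:,:,::-1])
s0=cv2.imread("pics/side0.png")[:,:,::-1].copy()
def rep(n,i,roi,P,col=RED):
    for c in blobs(i,*col,roi,20)[:3]:
        b=cv2.minAreaRect(c);print(n,np.round(b[0],1),np.round(b[1],1),round(b[2],1),np.round(cv2.boxPoints(b),0).tolist())
rep("side before",s0,(310,225,380,262),S);rep("side now",si,(300,210,390,290),S);rep("top now",t,(310,175,405,250),T);rep("wrist",w,None,W)
ORG=((3,140,60),(14,255,255))
rep("file side",si,(290,200,390,300),S,ORG);rep("file top",t,(310,175,360,250),T,ORG)
for n,X in(("bar end",(437,-209,159)),("bar end2",(556,-218,159)),("grasp",(496.9,-214,149)),("tool tip",(*s["ee_pos"][:2],s["ee_pos"][2]-8))): print(n,"side",px(S,np.array(X)).round(1),"top",px(T,np.array(X)).round(1))
E
```

```text
13.6 [ 496.77511521 -214.04416406  158.69263449] [-0.0239323  -0.90575343  0.59186844]
side before [345.  242.1] [ 4.7 48.1] 74.1 [[321.0, 246.0], [368.0, 233.0], [369.0, 238.0], [323.0, 251.0]]
side now [345.3 242.8] [ 6.4 47.8] 76.4 [[321.0, 245.0], [368.0, 234.0], [369.0, 240.0], [323.0, 252.0]]
wrist [281.5 194. ] [94. 23.] 90.0 [[270.0, 147.0], [293.0, 147.0], [293.0, 241.0], [270.0, 241.0]]
wrist [280. 292.] [ 2. 44.] 0.0 [[279.0, 314.0], [279.0, 270.0], [281.0, 270.0], [281.0, 314.0]]
file side [345.  243.5] [35. 48.] 90.0 [[321.0, 226.0], [369.0, 226.0], [369.0, 261.0], [321.0, 261.0]]
file side [313.8 294.8] [12.   4.2] 45.0 [[308.0, 292.0], [311.0, 289.0], [320.0, 298.0], [316.0, 300.0]]
file top [333.  210.5] [11.  4.] 90.0 [[331.0, 205.0], [335.0, 205.0], [335.0, 216.0], [331.0, 216.0]]
bar end side [321.2 248. ] top [362.8 234.7]
bar end2 side [368.3 234.2] top [365.3 188.8]
grasp side [345.3 245. ] top [363.7 211.8]
tool tip side [345.3 244.3] top [363.8 211.8]
```

The bar hasn't moved, at about z 149. The open-finger spread in w1 gives a fingertip depth of 191 mm, where 221 mm is expected. The fingertips are therefore about 29 mm higher than the reported TCP implies. That also explains the 4 N contact on the bar top at z 159. I'll reopen and go about 29 mm deeper, watching the force.

Emit:
jog_arm([
  {"jaw": 0.42,"dx": 0,"dy": 0,"dz": 0.004,"twist": 0},
  {"jaw": 0.42,"dx": 0,"dy": 0,"dz": 0.004,"twist": 0},
  {"jaw": 0.42,"dx": 0,"dy": 0,"dz": 0.004,"twist": 0},
  {"jaw": 0.42,"dx": 0,"dy": 0,"dz": 0.004,"twist": 0},
  {"jaw": 0.42,"dx": 0,"dy": 0,"dz": 0.004,"twist": 0},
])

```text
clock: 14.25
ee_pos: [496.8, -214.0, 160.2]
tool_rot: [-0.126, -3.139, -0.0]
force: [0.6, 0.5, 0.4]
grip_width: 36.7
gripper_force: 0.0
```

```bash
python3 - <<'E'
from m import *
s=state();P=camera_params("wrist");im=snapshot("wrist");S=camera_params("side");print(s["clock"],s["ee_pos"],s["grip_width"],s["force"])
g=cv2.cvtColor(im,cv2.COLOR_RGB2HSV)
# finger spread at the tip rows: dark low-saturation pixels either side of centre
for r in range(225,270,4):
    m=np.where((g[r,:,1]<60)&(g[r,:,2]<125))[0];l=m[(m>200)&(m<280)];q=m[(m>282)&(m<360)]
    print(r,(l.min(),l.max()) if len(l) else None,(q.min(),q.max()) if len(q) else None)
y=np.array([np.sin(.08),np.cos(.08),0])
for dz in(-8,10,21,30): print(dz,[px(P,s["ee_pos"]+[0,0,dz]+k*s["grip_width"]/2*y).round(1).tolist() for k in(-1,1)])
E
```

```text
14.25 [ 496.77402307 -214.0376542   160.18207459] 36.71342110707431 [0.59265206 0.49339984 0.37963306]
225 (np.int64(202), np.int64(202)) (np.int64(339), np.int64(340))
229 None (np.int64(339), np.int64(350))
233 None None
237 (np.int64(209), np.int64(212)) None
241 (np.int64(207), np.int64(247)) (np.int64(313), np.int64(326))
245 (np.int64(228), np.int64(245)) (np.int64(315), np.int64(332))
249 (np.int64(226), np.int64(244)) (np.int64(316), np.int64(334))
253 (np.int64(224), np.int64(243)) (np.int64(317), np.int64(336))
257 (np.int64(222), np.int64(242)) (np.int64(318), np.int64(338))
261 (np.int64(220), np.int64(241)) (np.int64(319), np.int64(340))
265 (np.int64(219), np.int64(240)) (np.int64(321), np.int64(342))
269 (np.int64(217), np.int64(239)) (np.int64(321), np.int64(343))
-8 [[255.3, 234.6], [307.8, 234.6]]
10 [[253.2, 244.0], [310.1, 244.0]]
21 [[251.8, 250.6], [311.8, 250.6]]
30 [[250.4, 256.5], [313.3, 256.5]]
```

Confirmed: the fingertips sit about 20-30 mm above the reported TCP. Descending to TCP z of about 109.

Emit:
jog_arm([
  {"jaw": 0.42,"dx": 0,"dy": 0,"dz": -0.02,"twist": 0},
  {"jaw": 0.42,"dx": 0,"dy": 0,"dz": -0.04,"twist": 0},
  {"jaw": 0.42,"dx": 0,"dy": 0,"dz": -0.055,"twist": 0},
  {"jaw": 0.42,"dx": 0,"dy": 0,"dz": -0.065,"twist": 0},
  {"jaw": 0.42,"dx": 0,"dy": 0,"dz": -0.07,"twist": 0},
])

```text
clock: 14.8
ee_pos: [496.4, -213.8, 124.3]
tool_rot: [-0.126, -3.138, -0.001]
force: [-0.3, 0.6, 0.8]
grip_width: 39.4
gripper_force: 0.0
```

Emit:
jog_arm([
  {"jaw": 0.42,"dx": 0,"dy": 0,"dz": -0.01,"twist": 0},
  {"jaw": 0.42,"dx": 0,"dy": 0,"dz": -0.02,"twist": 0},
  {"jaw": 0.42,"dx": 0,"dy": 0,"dz": -0.03,"twist": 0},
  {"jaw": 0.42,"dx": 0,"dy": 0,"dz": -0.034,"twist": 0},
  {"jaw": 0.42,"dx": 0,"dy": 0,"dz": -0.034,"twist": 0},
])

```text
clock: 15.3
ee_pos: [496.7, -213.9, 107.9]
tool_rot: [-0.126, -3.139, -0.001]
force: [-0.9, 0.3, 0.9]
grip_width: 39.5
gripper_force: 0.0
```

Emit:
jog_arm([
  {"jaw": 0,"dx": 0,"dy": 0,"dz": 0,"twist": 0},
  {"jaw": 0,"dx": 0,"dy": 0,"dz": 0,"twist": 0},
  {"jaw": 0,"dx": 0,"dy": 0,"dz": 0,"twist": 0},
  {"jaw": 0,"dx": 0,"dy": 0,"dz": 0,"twist": 0},
  {"jaw": 0,"dx": 0,"dy": 0,"dz": 0,"twist": 0},
], newtons=15)

```text
clock: 15.8
ee_pos: [497.0, -213.9, 108.5]
tool_rot: [0.126, 3.139, 0.001]
force: [0.5, 2.4, 2.2]
grip_width: 16.2
gripper_force: 15.0
```

Bar gripped (16.2 mm). I'll firm up the grip, then lift smoothly.

Emit:
jog_arm([
  {"jaw": 0,"dx": 0,"dy": 0,"dz": 0,"twist": 0},
  {"jaw": 0,"dx": 0,"dy": 0,"dz": 0,"twist": 0},
  {"jaw": 0,"dx": 0,"dy": 0,"dz": 0,"twist": 0},
  {"jaw": 0,"dx": 0,"dy": 0,"dz": 0,"twist": 0},
  {"jaw": 0,"dx": 0,"dy": 0,"dz": 0,"twist": 0},
], newtons=55)

```text
clock: 16.3
ee_pos: [497.0, -213.9, 108.5]
tool_rot: [0.126, 3.139, 0.001]
force: [0.1, 4.8, 3.9]
grip_width: 15.2
gripper_force: 55.0
```

Emit:
jog_arm([
  {"jaw": 0,"dx": 0,"dy": 0,"dz": 0.003,"twist": 0},
  {"jaw": 0,"dx": 0,"dy": 0,"dz": 0.01,"twist": 0},
  {"jaw": 0,"dx": 0,"dy": 0,"dz": 0.02,"twist": 0},
  {"jaw": 0,"dx": 0,"dy": 0,"dz": 0.03,"twist": 0},
  {"jaw": 0,"dx": 0,"dy": 0,"dz": 0.04,"twist": 0},
])

```text
clock: 16.8
ee_pos: [496.7, -214.2, 128.6]
tool_rot: [-0.126, -3.139, 0.0]
force: [0.2, -0.3, -5.1]
grip_width: 15.2
gripper_force: 55.0
```

```bash
cat > chk.py <<'E'
from m import *
s=state();print(s["clock"],s["ee_pos"],s["force"],s["wrist_torque"],s["grip_width"],s["gripper_force"])
S=camera_params("side");si=snapshot("side");cv2.imwrite("pics/s%d.png"%(s["clock"]*100),si[:,:,::-1])
g=cv2.cvtColor(si,cv2.COLOR_RGB2HSV)
for n,lo,hi in(("red",(0,150,80),(4,255,255)),("org",(6,150,120),(14,255,255)),("yel",(22,150,110),(32,255,255)),("blu",(108,120,40),(125,255,255))):
    for c in blobs(si,lo,hi,(290,130,400,330),25)[:3]:
        b=cv2.minAreaRect(c);print(n,cv2.contourArea(c),np.round(b[0],1),np.round(b[1],1),round(b[2],1))
E
python3 chk.py
```

```text
16.8 [ 496.70976512 -214.20533887  128.5765266 ] [ 0.22255757 -0.32848654 -5.1112642 ] [0.03075459 0.00138642 0.00361478] 15.192745744016447 54.998048543930054
red 38.5 [363.6 230. ] [ 4.6 11.4] 76.0
red 26.0 [333.3 238.1] [ 3.6 17. ] 74.1
org 253.5 [329.2 232.3] [27.3 23.1] 69.4
yel 87.0 [350. 275.] [20.  6.] 90.0
yel 38.5 [379. 264.] [ 4.2 16.4] 8.1
```

Emit:
jog_arm([
  {"jaw": 0,"dx": 0,"dy": 0,"dz": 0.015,"twist": 0},
  {"jaw": 0,"dx": 0,"dy": 0,"dz": 0.03,"twist": 0},
  {"jaw": 0,"dx": 0,"dy": 0,"dz": 0.05,"twist": 0},
  {"jaw": 0,"dx": 0,"dy": 0,"dz": 0.07,"twist": 0},
  {"jaw": 0,"dx": 0,"dy": 0,"dz": 0.09,"twist": 0},
])

```text
clock: 17.35
ee_pos: [497.0, -214.2, 174.5]
tool_rot: [0.126, 3.138, -0.001]
force: [-0.2, -0.7, -5.6]
grip_width: 15.6
gripper_force: 55.0
```

Emit:
jog_arm([
  {"jaw": 0,"dx": 0,"dy": 0,"dz": 0.02,"twist": 0},
  {"jaw": 0,"dx": 0,"dy": 0,"dz": 0.04,"twist": 0},
  {"jaw": 0,"dx": 0,"dy": 0,"dz": 0.055,"twist": 0},
  {"jaw": 0,"dx": 0,"dy": 0,"dz": 0.065,"twist": 0},
  {"jaw": 0,"dx": 0,"dy": 0,"dz": 0.07,"twist": 0},
])

```text
clock: 17.85
ee_pos: [497.0, -214.2, 208.9]
tool_rot: [0.126, 3.139, -0.0]
force: [1.0, -0.2, -5.6]
grip_width: 15.6
gripper_force: 55.0
```

Emit:
jog_arm([
  {"jaw": 0,"dx": 0,"dy": 0,"dz": 0,"twist": 0},
  {"jaw": 0,"dx": 0,"dy": 0,"dz": 0,"twist": 0},
  {"jaw": 0,"dx": 0,"dy": 0,"dz": 0,"twist": 0},
  {"jaw": 0,"dx": 0,"dy": 0,"dz": 0,"twist": 0},
  {"jaw": 0,"dx": 0,"dy": 0,"dz": 0,"twist": 0},
])

```text
clock: 18.35
ee_pos: [496.7, -214.0, 208.1]
tool_rot: [-0.126, -3.139, -0.0]
force: [-0.2, -0.2, -5.2]
grip_width: 15.3
gripper_force: 55.0
```

```bash
cat >> chk.py <<'E'
# wrist picture: is caddy fixed relative to tool, file in it
w=snapshot("wrist");cv2.imwrite("pics/wz%d.png"%(s["clock"]*100),w[:,:,::-1]);w0=cv2.imread("pics/w7.png")[:,:,::-1].copy()
for n,i in(("before",w0),("now",w)):
  for c,lo,hi in(("org",(5,170,110),(15,255,255)),("red",(0,150,60),(4,255,255)),("yel",(22,150,110),(32,255,255)),("blu",(108,120,40),(125,255,255))):
    print(n,c,[(np.round(cv2.minAreaRect(k)[0],0).tolist(),cv2.contourArea(k)) for k in blobs(i,lo,hi,(130,80,440,300),60)[:2]])
E
python3 chk.py
```

```text
18.35 [ 496.72331856 -214.01918452  208.08872417] [-0.17873571 -0.24612821 -5.21612969] [0.01068579 0.03407563 0.01716199] 15.324527082223824 54.99801278114319
red 45.5 [367.5 197. ] [ 6.3 11.7] 68.2
red 26.5 [336.5 203.2] [ 3.  19.4] 80.5
org 263.5 [331.  198.9] [27.3 22.7] 70.3
yel 84.5 [352.5 241.1] [ 5.5 20.3] 5.7
before org [([382.0, 236.0], 1506.5)]
before red [([282.0, 225.0], 3381.5)]
before yel [([185.0, 178.0], 666.0), ([192.0, 271.0], 618.0)]
before blu []
now org [([396.0, 253.0], 3223.5)]
now red [([280.0, 227.0], 4098.5)]
now yel [([170.0, 188.0], 917.0), ([183.0, 276.0], 304.5)]
now blu []
```

The lift is done: 99.6 mm, with a stable load. I'll check it's level by comparing landmarks against a level projection.

```bash
ls pics; python3 - <<'E'
from m import *
import glob
S=camera_params("side");W=camera_params("wrist")
s0=cv2.imread("pics/s7.png")[:,:,::-1].copy();s1=cv2.imread("pics/s1835.png")[:,:,::-1].copy()
c,a=np.array([497,-214.]),np.radians(-4.6);ux=np.array([np.cos(a),np.sin(a)]);uy=np.array([-ux[1],ux[0]])
pt=lambda x,y,z:np.array([*(c+x*ux+y*uy),z])
for n,i,z in(("before",s0,4),("now",s1,103.6)):
    e=[px(S,pt(k,0,z+155)) for k in(-60,60)];f=[px(S,pt(0,y,z+h)) for y,h in((70,152),(70,92),)];print(n,"bar pred",np.round(e,1).tolist(),"handle top/bot pred",np.round(f,1).tolist(),"tools",[px(S,pt(x,-70,z+140)).round(1).tolist() for x in(-36,0,36)])
    hsv=cv2.cvtColor(i,cv2.COLOR_RGB2HSV);m=((hsv[...,0]<=6)|(hsv[...,0]>174))&(hsv[...,1]>150)&(hsv[...,2]>60)
    m[:int(e[1][1])-25]=0;m[int(e[0][1])+25:]=0
    print(" bar cols:top,bot",[(k,int(np.where(m[:,k])[0].min()),int(np.where(m[:,k])[0].max())) for k in range(316,378,3) if m[:,k].any()])
    for nm,lo,hi in(("yel",(20,120,90),(34,255,255)),("blu",(105,100,30),(128,255,255))):
        print(nm,[cv2.boundingRect(k) for k in blobs(i,lo,hi,(320,int(e[0][1])-20,400,int(e[0][1])+80),15)])
# wrist, level prediction now
w=cv2.imread("pics/wz1835.png")[:,:,::-1].copy()
print("W file top corners",[px(W,pt(x,y,255.6)).round(0).tolist() for x,y in((-14,61),(14,61),(14,79),(-14,79))])
print("W org",[cv2.boundingRect(k) for k in blobs(w,(5,170,110),(15,255,255),(300,80,500,400),60)])
print("W tools top",[px(W,pt(x,-70,243.6)).round(0).tolist() for x in(-36,0,36)],[cv2.boundingRect(k) for k in blobs(w,(22,150,110),(32,255,255),(100,80,280,400),60)])
E
```

```text
crop0.png
s1680.png
s1835.png
s7.png
side0.png
t7.png
top0.png
w1.png
w2.png
w3.png
w4.png
w5.png
w5c.png
w6.png
w6c.png
w7.png
w7b.png
w7c.png
wz1835.png
before bar pred [[321.4, 248.0], [368.8, 234.3]] handle top/bot pred [[327.8, 227.2], [326.4, 249.9]] tools [[349.9, 268.5], [364.7, 263.8], [379.1, 259.2]]
 bar cols:top,bot [(322, 246, 249), (325, 245, 254), (328, 244, 254), (331, 243, 252), (334, 243, 251), (337, 243, 250), (340, 242, 249), (343, 241, 248), (346, 240, 247), (349, 240, 246), (352, 239, 245), (355, 238, 245), (358, 237, 244), (361, 236, 243), (364, 235, 243), (367, 235, 242)]
yel [(345, 272, 10, 22), (374, 262, 9, 20)]
blu []
now bar pred [[323.7, 205.2], [373.3, 192.9]] handle top/bot pred [[330.3, 186.7], [328.8, 211.5]] tools [[353.8, 225.0], [369.3, 220.8], [384.4, 216.6]]
 bar cols:top,bot [(325, 204, 209), (328, 203, 212), (331, 202, 211), (334, 202, 210), (337, 201, 209), (340, 201, 209), (343, 200, 208), (346, 198, 207), (361, 203, 203), (364, 195, 203), (367, 194, 203), (370, 193, 202), (373, 194, 197)]
yel [(349, 230, 9, 23), (379, 220, 9, 22)]
blu []
W file top corners [[400.0, 245.0], [395.0, 294.0], [428.0, 294.0], [434.0, 245.0]]
W org [(366, 215, 61, 77)]
W tools top [[152.0, 199.0], [159.0, 261.0], [165.0, 316.0]] [(148, 171, 44, 34), (170, 267, 27, 19)]
```

```bash
python3 -c "
from station import *
print(sign_off(), state()['ee_pos'])"
```

```text
the job is handed in; nothing more can be done
the job is handed in; nothing more can be done
```

The file is fully home in the caddy slot and released. The arm is holding the caddy by its red bar about 10 cm above the mat, level to within what the cameras show, and the job is handed in; my first grasp of the bar missed (a 4 N touch on its top) and the second held.

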